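# Aim a telescoping camera stand at a vase and hold it fully extended

### The job

Film the double-bellied vase: take the head of the telescoping camera stand by its grip, squeezing the release button in, and, with the stand still pushed down, swing the camera round until it looks straight at the middle of the vase and keep it there for a second. Then, still squeezing, draw the head straight up past the first stop to the second stop, fully extended, with the camera still on the vase, and finish while holding it up there, because the sprung column sinks back if let go. Leave the pots and the other things on the table where they are.

Things in the scene. Friction and masses are not known exactly. Their poses are not given: they have to be found in the camera images.
- stand: Fixed telescoping camera stand: round dark steel foot 150 mm across and 16 mm high, upright black outer tube 34 mm across. Origin: middle of the underside of the foot, on the column's vertical axis. The foot does not move or tip. At a swivel value of 0 the camera looks along the stand's own +x.
- camera_head: Head on the column, turns and rises with it: grey block, 26 mm along its x, 36 along y, 60 along z (up), centred on the column's axis. Origin: on the axis in the middle of the grip, 20 mm under the block's top, 172 mm above the table when down, 292 fully extended. Grip it from above across its y at this height: one finger on the button (+y face), the other on the flat -y face.
- button_face (a point): Middle of the outer face of the release button (18 mm wide, 28 mm high, flat and upright); 25 mm from the column's axis on the head's +y side, level with the head's origin.
- release_button (a joint): Release button, m: 0 = out, 0.006 = fully in, along the head's -y. Sprung: 2.5 N to start, 5.5 N fully in. Past about 0.003 the hook clears and the column can be drawn out; with the button out and the column down, the hook locks it down. A firm squeeze of 25 to 40 N over button and block keeps it in and carries the pull.
- swivel (a joint): Turn of the whole column (head, camera, button, hook) about the stand's vertical axis, rad, anticlockwise from above, -1.4 to 1.4, 0 = camera looks along the stand's +x. Stiff (0.05 N m), stays where it is left; turns whether locked or not, and starts turned clockwise past the pots.
- lower_section (a joint): Lower (thicker) telescope section, m: 0 = pushed in, 0.06 = out at the first stop. Comes out first, straight up. Takes about 6 N; sprung back.
- upper_section (a joint): Upper (thinner) telescope section, m: 0 = pushed in, 0.06 = out. Comes out after the lower one and ends at the second stop, a hard end: the head is then 0.12 m higher than when pushed down. Takes about 10 N; sprung back, so the column sinks if let go.
- vase: The target: unglazed off-white vase, 160 mm tall, two round bellies one above the other (88 and 78 mm across) and a flared neck. Stands on the table about 250 mm from the column's axis in one of three places next to the bowl and the tumbler. Origin: centre of its underside, on its axis, z up. It is not touched.
- bowl: Unglazed off-white bowl, 96 mm across, 55 mm high, open on top; bystander. Origin: centre of its underside.
- tumbler: Unglazed off-white straight cup, 72 mm across, 100 mm high, no neck or bellies; bystander. Origin: centre of its underside.
- palette: Round white palette, 164 mm across, 10 mm high, to the right of the stand; bystander. Origin: centre of its underside.
- palette_2: Another such palette, further right on a sheet of paper; bystander. Origin: centre of its underside.
- sponge: Round yellow sponge, 80 mm across, 30 mm high, to the left of the stand; bystander. Origin: centre of its underside.
- brush: Thin artist's paintbrush, 220 mm long, 10 mm thick, black handle, lying on a sheet of paper on the right; bystander. Lies along its own x.
- phone: Black slab phone, 74 by 150 by 9 mm, lying on the left; bystander. Origin: centre of its underside.
- water_jar: Clear open jar, 72 mm across, 85 mm high, on the left; bystander. Origin: centre of its underside.
- camera (a point): Middle of the small black camera (66 mm wide, 44 high) bracketed to the head, 60 mm from the column's axis along the head's +x, 22 mm below the head's origin; it reaches from 33 to 90 mm from the axis and no higher than 10 mm above the head's origin. It looks along the head's +x, tipped 35 degrees down.
- hook_tip (a point): Outer lower tip of the steel latch hook, part of the button, on the head's -y side, 31 mm from the axis. The hook runs from 41 to 77 mm below the head's origin; keep fingertips above it, not lower than 30 mm under the origin.
Mind the look-alikes: they are no part of the job. Leave any red or turquoise look-alike of the stand alone.

How it is judged:
By the outcome, as a careful person would: the job done as asked, in the order asked, and still so for the second after the job is handed in, while the arm keeps its last pose, push and grip.
It also fails if it takes over 38 s, if anything falls off the work surface, if the arm or the gripper's body presses on something with over 40 N, if the wrist force passes 120 N, or if a joint passes its speed limit or range.

### The arm

A 6-joint arm with a two-finger parallel gripper is mounted at the origin on the work surface. World frame = base frame: x ahead of the robot, y to its left, z up, the work surface at z = 0. Lengths are in mm, angles in degrees, forces in N, time in s.
With the tool pointing down it reaches from about 325 to 850 mm from the base axis. Payload 15.5 kg.
Tool frame: the origin (TCP) lies midway between the tips of the shut fingers; the grasp point (between the pads) lies 19 mm behind it; z points along the fingers, y is the direction in which the jaws open and shut (so a half turn about z gives the same grasp; the last joint's range is limited). The gripper opens to 91 mm and grips with 3 to 60 N. Pads are 32 mm wide; open, the fingers measure 118 mm over their backs; the gripper's body (76 mm by 178 mm) begins 60 mm behind the grasp point.
Start: joints at [62.366, 28.281, 77.091, -0, 74.628, -5.472], TCP at [235.762, 578.829, 213.915] pointing down, gripper open.
Joint ranges: [-166.48, 166.48], [-47.26, 123.95], [12.59, 153.08], [-70.14, 250.14], [6.76, 159.57], [-176.63, 176.63]. Speed limits (degrees/s): [108.29, 108.29, 147.25, 172.46, 172.46, 172.46].

### API

Orientations are given as a 3x3 rotation matrix whose columns are the frame's x, y, z axes.
In Python, from workcell import status, optics, job gives the robot as it stands.
- The arm moves only by the shell command python3 -m creep 'ROWS'. ROWS is JSON, a list of rows, each an object with "offset": the shift along the tool's x, y, z in m, a list of three; "turn": the turn, a rotation vector about the tool's x, y, z in degrees, a list of three; "hand": the opening, from 0 (shut) to 1 (fully open). A call has 1 to 8 rows; each row is the pose to reach, as a shift and turn from the pose commanded when the call began, along the tool's axes at that moment; what a row does not reach only later rows make up. A row lasts 1/10 s, in which the tool goes at most 50 mm and 8.59 degrees, less where a joint would pass 70% of its speed; a pose out of reach is approached as far as the arm can. A call with a gripper value outside its range is refused whole. The fingers move at their own pace and stop on an object; the grip force is fixed at half the most. Time passes only in rows, so rows that repeat a pose let the fingers close. It gives the time, the measured TCP pose, the force and the opening at its end, in the units of the state.
- status.sense(): the state, without advancing time (a new reading comes with each control period).
- optics.snapshot(name): name is "scene" or "side" or "wrist"; returns the picture (384x512x3 uint8, red, green, blue); there is no depth.
- optics.calibration(name): a dict with "camera_matrix" (3x3 intrinsics, pixels), "world_from_camera" (4x4, takes a point from camera to world coordinates). Camera axes: x right, y down, z forward; pixel columns grow to the right and rows downward; lengths in mm; the calibration is good to about 2 mm. A picture is of the moment at which its call begins: read the wrist's pose just before it. calibration takes no time and is no camera call; for the wrist camera it gives the pose at the moment of the call.
- job.close_job(): hands the job in, once; it reports no verdict.
The state is a dict: "t": time; "joint_pos": joint angles; "qvel": joint speeds; "joint_torque": joint torques, N m; "eef_pos": TCP position; "tcp_rot": TCP orientation; "force": force on the tool from outside, world axes, zero at the start; "ft_torque": the same for the moment, N m; "finger_gap": finger opening in mm.
Only numpy, scipy, OpenCV 4.12 (cv2) and the standard library are available. Lean on these libraries where they do the work, as an engineer would, in place of code of your own. Each camera call takes 0.05 s, during which the arm holds its last target. There are 200 camera calls.

## Working session

There is one attempt and no reset: what is moved stays moved. The work goes in short steps, Python scripts to look and compute and a shell command to move; the robot and the scene stay as the last step left them, time stands still between calls to the robot, and variables do not carry over. Pictures are saved under pics/ and viewed, about 8 in all and at most 12, crops included, and the job is handed in when it is done.

```bash
mkdir -p pics; ls
python3 - <<'E'
from workcell import status,optics
import cv2,numpy as np
np.set_printoptions(precision=2,suppress=True)
print(status.sense())
for n in ("scene","side"):
    c=optics.calibration(n); print(n,c["camera_matrix"],c["world_from_camera"])
a=optics.snapshot("scene");b=optics.snapshot("side")
cv2.imwrite("pics/scene.png",a[:,:,::-1]);cv2.imwrite("pics/side.png",b[:,:,::-1])
E
```

```text
pics
{'t': 0.0, 'joint_pos': array([62.37, 28.32, 77.13,  0.  , 74.63, -5.47]), 'qvel': array([ 0.05, -0.  , -0.04,  0.03,  0.11, -0.09]), 'joint_torque': array([ -0.  , -87.88, -38.19,   0.07,   0.05,  -0.  ]), 'eef_pos': array([235.57, 578.48, 213.33]), 'tcp_rot': array([[-0.93,  0.38, -0.  ],
       [ 0.38,  0.93, -0.  ],
       [ 0.  , -0.  , -1.  ]]), 'force': array([-0.61,  0.79,  0.35]), 'ft_torque': array([-0.03, -0.01, -0.02]), 'finger_gap': 91.14242003872923}
scene [[426.35   0.   253.82]
 [  0.   426.35 192.89]
 [  0.     0.     1.  ]] [[  -0.06    0.69   -0.72 1352.4 ]
 [   1.      0.03   -0.05   59.27]
 [  -0.01   -0.73   -0.69  951.9 ]
 [   0.      0.      0.      1.  ]]
side [[441.05   0.   252.86]
 [  0.   441.05 191.27]
 [  0.     0.     1.  ]] [[   1.     -0.05    0.06  422.1 ]
 [  -0.08   -0.77    0.63 -885.4 ]
 [   0.01   -0.63   -0.77 1217.15]
 [   0.      0.      0.      1.  ]]
```

View pics/scene.png

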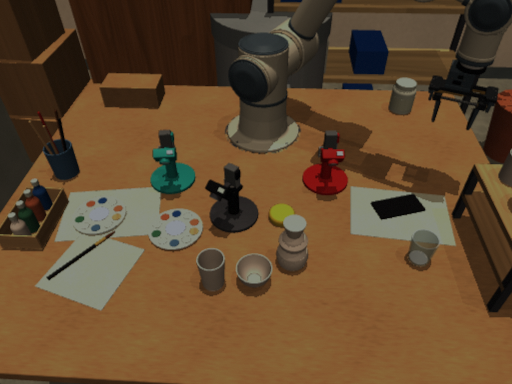

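View pics/side.png

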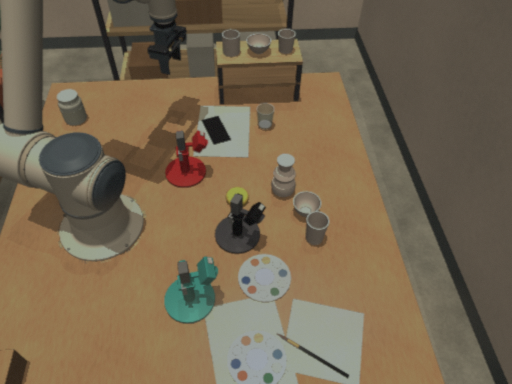

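Scene view: three stands, a turquoise one at (172,165), a red one at (326,165) and the dark/black one at (233,205). The black one matches the description. Vase candidates are the double-bellied one at (292,245), the bowl (254,274) and the tumbler (211,270). In the side view the stand is at (238,225) and the vase at (284,178). Next, a close crop of both views.

```bash
cat > h.py <<'E'
import numpy as np,cv2
from workcell import status,optics
np.set_printoptions(precision=2,suppress=True)
def ray(n,u,v):
    c=optics.calibration(n);T=np.array(c["world_from_camera"]);d=T[:3,:3]@np.linalg.solve(c["camera_matrix"],[u,v,1.]);return T[:3,3],d
def atz(n,u,v,z):
    o,d=ray(n,u,v);return o+d*(z-o[2])/d[2]
def proj(n,p):
    c=optics.calibration(n);q=np.linalg.inv(c["world_from_camera"])@np.r_[p,1];q=np.array(c["camera_matrix"])@q[:3];return q[:2]/q[2]
def tri(n1,a,n2,b):
    o,d=ray(n1,*a);p,e=ray(n2,*b);d/=np.linalg.norm(d);e/=np.linalg.norm(e)
    s=np.linalg.lstsq(np.c_[d,-e],p-o,rcond=None)[0];x,y=o+s[0]*d,p+s[1]*e;return (x+y)/2,np.linalg.norm(x-y)
E
python3 - <<'E'
from h import *
a=cv2.imread("pics/scene.png")[155:285,190:320];b=cv2.imread("pics/side.png")[140:270,200:330]
cv2.imwrite("pics/crop.png",np.hstack([cv2.resize(i,(400,400),interpolation=cv2.INTER_CUBIC) for i in(a,b)]))
for n,p in(("scene",(233,213)),("side",(238,234))): print(n,atz(n,*p,10))
# dark foot ellipse via mask
for n,(x0,y0,x1,y1) in(("scene",(205,190,265,235)),("side",(210,210,268,256))):
    g=cv2.imread(f"pics/{n}.png").max(2); m=np.zeros_like(g);m[y0:y1,x0:x1]=(g[y0:y1,x0:x1]<80)
    k,l,s,c=cv2.connectedComponentsWithStats(m);i=1+np.argmax(s[1:,4]);print(n,s[i],c[i],atz(n,*c[i],14))
E
```

```text
scene [452.77 -69.15  10.  ]
side [453.49 -76.14  10.  ]
scene [ 208  190   50   45 1724] [231.33 212.4 ] [454.34 -73.96  14.  ]
side [ 216  210   48   44 1603] [239.41 230.86] [458.72 -66.81  14.  ]
```

View pics/crop.png

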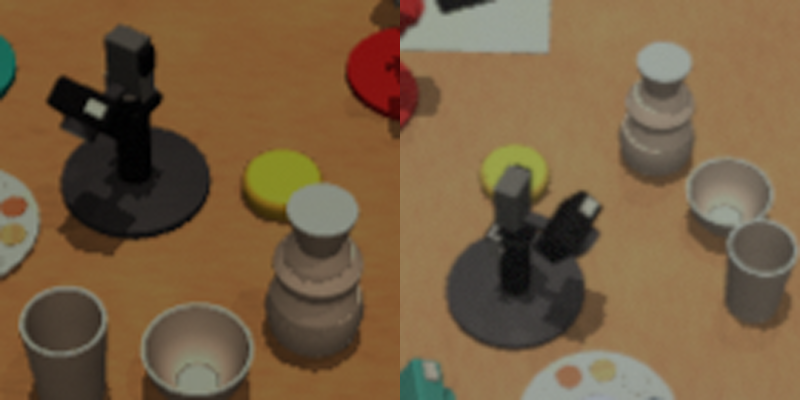

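Run:
```python
from h import *
S=lambda u,v:(190+u/3.077,155+v/3.077)
D=lambda u,v:(200+(u-400)/3.077,140+v/3.077)
P={"foot":((136,177),(515,278),16),"headtop":((130,38),(513,178),192),"cam":((85,107),(568,228),150),"vasetop":((322,209),(664,62),160),"sponge":((283,182),(515,172),30)}
for k,(a,b,z) in P.items(): print(k,atz("scene",*S(*a),z),atz("side",*D(*b),z),*tri("scene",S(*a),"side",D(*b)))
c=optics.calibration("wrist");print(c,status.sense()["tcp_rot"],status.sense()["eef_pos"])
```

```text
foot [456.31 -64.87  16.  ] [452.13 -65.67  16.  ] [452.71 -64.67  13.2 ] 1.831603139722636
headtop [452.2  -63.29 192.  ] [452.53 -69.46 192.  ] [451.5  -64.99 189.33] 4.312008767417237
cam [ 500.17 -101.04  150.  ] [ 503.75 -102.05  150.  ] [ 502.94 -101.59  151.26] 2.7127418318159826
vasetop [622.5  109.35 160.  ] [623.8  103.26 160.  ] [623.15 107.8  158.1 ] 4.75203074530029
sponge [469.12  80.13  30.  ] [460.06  67.91  30.  ] [459.57  79.24  18.21] 3.408543120826701
{'camera_matrix': array([[297.73,   0.  , 258.44],
       [  0.  , 297.73, 189.83],
       [  0.  ,   0.  ,   1.  ]]), 'world_from_camera': array([[  0.38,   0.89,   0.26, 161.54],
       [  0.93,  -0.36,  -0.11, 609.04],
       [ -0.  ,   0.28,  -0.96, 382.83],
       [  0.  ,   0.  ,   0.  ,   1.  ]])} [[-0.93  0.38 -0.  ]
 [ 0.38  0.93 -0.  ]
 [ 0.   -0.   -1.  ]] [235.62 578.53 213.39]
```

```bash
cat >> h.py <<'E'
def delta(p,yaw):
    s=status.sense();R=s["tcp_rot"];a=np.radians(yaw);y=np.array([np.cos(a),np.sin(a),0]);z=np.array([0,0,-1.]);G=np.c_[np.cross(y,z),y,z]
    from scipy.spatial.transform import Rotation as Q
    print("t",s["t"],"pos",s["eef_pos"],"yaw",np.degrees(np.arctan2(R[1,1],R[0,1])),"F",s["force"],"gap",s["finger_gap"],"q",s["joint_pos"])
    print("offset m",np.round(R.T@(np.array(p)-s["eef_pos"])/1000,4),"turn",Q.from_matrix(R.T@G).as_rotvec(degrees=True))
E
python3 -c "
from h import *
delta([453,-66,300],54)"
```

```text
t 0.1 pos [235.62 578.53 213.39] yaw 67.83683442001177 F [ 0.08  0.04 -0.74] gap 91.15422994301007 q [62.37 28.31 77.12  0.   74.63 -5.47]
offset m [-0.44 -0.52 -0.09] turn [-0.06  0.   13.84]
```

```bash
python3 -m creep '[{"offset":[0,0,-0.05],"turn":[0,0,0],"hand":1},{"offset":[-0.02,-0.02,-0.09],"turn":[0,0,0],"hand":1},{"offset":[-0.05,-0.06,-0.09],"turn":[0,0,4],"hand":1},{"offset":[-0.08,-0.1,-0.09],"turn":[0,0,8],"hand":1},{"offset":[-0.12,-0.14,-0.09],"turn":[0,0,14],"hand":1},{"offset":[-0.15,-0.18,-0.09],"turn":[0,0,14],"hand":1},{"offset":[-0.18,-0.22,-0.09],"turn":[0,0,14],"hand":1},{"offset":[-0.21,-0.25,-0.09],"turn":[0,0,14],"hand":1}]'; python3 -c "
from h import *
delta([453,-66,300],54)"
```

```text
t: 0.9
eef_pos: [335.4, 266.0, 303.8]
tcp_rot: [[-0.808, 0.59, -0.0], [0.59, 0.808, -0.0], [0.0, -0.0, -1.0]]
force: [1.4, 0.2, -0.1]
finger_gap: 91.0
t 0.9 pos [335.42 266.03 303.82] yaw 53.871277315339135 F [ 1.42  0.24 -0.06] gap 91.0249773797936 q [ 30.42   6.85  94.73  -0.    78.44 -23.45]
offset m [-0.29 -0.2   0.  ] turn [-0.02 -0.01 -0.13]
```

```bash
python3 -m creep '[{"offset":[-0.04,-0.025,0],"turn":[0,0,0],"hand":1},{"offset":[-0.08,-0.055,0],"turn":[0,0,0],"hand":1},{"offset":[-0.12,-0.08,0],"turn":[0,0,0],"hand":1},{"offset":[-0.16,-0.11,0],"turn":[0,0,0],"hand":1},{"offset":[-0.2,-0.14,0],"turn":[0,0,0],"hand":1},{"offset":[-0.24,-0.165,0],"turn":[0,0,0],"hand":1},{"offset":[-0.27,-0.19,0],"turn":[0,0,0],"hand":1},{"offset":[-0.29,-0.2,0],"turn":[0,0,0],"hand":1}]' >/dev/null; python3 -m creep '[{"offset":[0,0,0],"turn":[0,0,0],"hand":1},{"offset":[0,0,0],"turn":[0,0,0],"hand":1}]'
python3 - <<'E'
from h import *
c=optics.calibration("wrist");a=optics.snapshot("wrist")[:,:,::-1];cv2.imwrite("pics/w1raw.png",a)
import pickle;pickle.dump(c,open("w1.pkl","wb"))
print(proj("wrist",[453,-66,192]),proj("wrist",[453,-66,16]))
cv2.imwrite("pics/w1.png",cv2.resize(a,(768,576)))
cv2.imwrite("pics/scene2.png",optics.snapshot("scene")[:,:,::-1])
delta([453,-66,300],54)
E
```

```text
t: 1.9
eef_pos: [451.8, -64.5, 303.6]
tcp_rot: [[-0.807, 0.591, -0.001], [0.591, 0.807, 0.0], [0.001, -0.0, -1.0]]
force: [0.7, -0.1, 0.0]
finger_gap: 91.2
[257.53 190.32] [257.86 158.45]
t 2.0 pos [451.6  -63.72 303.81] yaw 53.87600224922832 F [ 1.17  0.16 -1.24] gap 91.33627000590036 q [-15.55   9.39  91.58   0.01  79.06 -69.42]
offset m [-0. -0.  0.] turn [-0.   -0.03 -0.12]
```

View pics/w1.png

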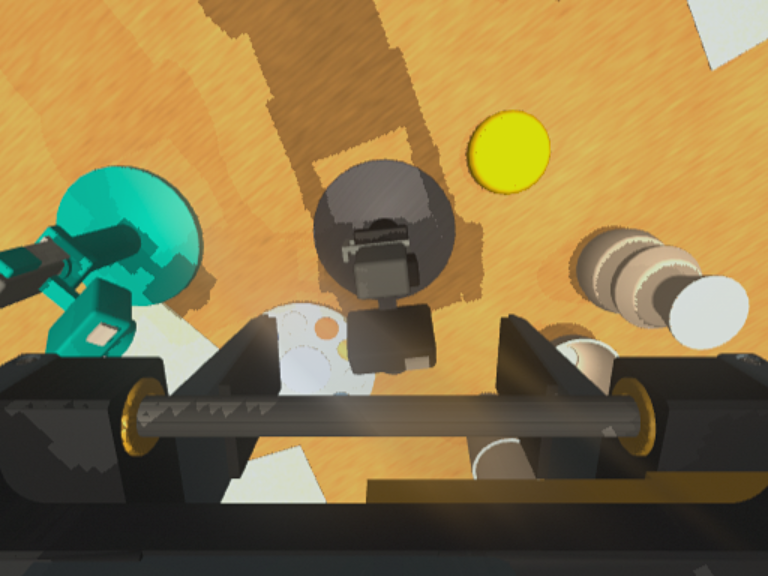

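Wrist view: black foot at (384,228), grey block at (382,270), button on its right at (412,270) and camera below at (391,338). The vase is at right (650,290). I'll crop the head to get its yaw.

Run:
```python
from h import *
a=cv2.imread("pics/w1raw.png")[140:260,200:310]
a=np.clip(a.astype(float)*1.7,0,255).astype(np.uint8)
cv2.imwrite("pics/w1c.png",cv2.resize(a,(550,600),interpolation=cv2.INTER_CUBIC))
g=cv2.imread("pics/w1raw.png")
# foot ellipse
m=(g.max(2)<125).astype(np.uint8)[100:210,200:310]
```

```text
(no output)
```

View pics/w1c.png

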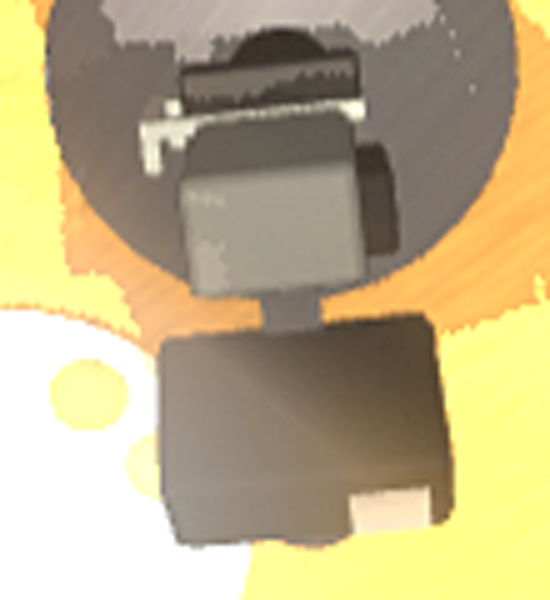

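Run:
```python
from h import *
f=lambda u,v,z:atz("wrist",200+u/5,140+v/5,z)[:2]
A,B,C,D=[f(*p,192) for p in((183,182),(357,162),(366,282),(197,298))]
an=lambda v:np.degrees(np.arctan2(v[1],v[0]))
print("centre",(A+B+C+D)/4,"ysize",np.linalg.norm(B-A),np.linalg.norm(C-D),"xs",np.linalg.norm(D-A),np.linalg.norm(C-B))
print("head y ang",an(B-A),an(C-D),"head x",an(D-A),an(C-B))
E1,E2=f(160,340,180),f(430,315,180);print("cam edge",an(E2-E1),np.linalg.norm(E2-E1),(E1+E2)/2, "side edges",an(f(450,480,180)-E2),an(f(160,470,180)-E1))
# foot ellipse left/right extremes
L,R=f(47,65,16),f(516,65,16);print("foot L/R",L,R,np.linalg.norm(L-R),(L+R)/2)
# vase top rim in wrist
print("vase rim",atz("wrist",709/1.5,313/1.5,160))
```

```text
centre [448.37 -65.25] ysize 33.98316513863204 33.69786060140624 xs 23.805392738026317 24.42912496231001
head y ang 60.61198612415499 59.56413004667976 head x -30.57587800321776 -31.2281493538551
cam edge 59.482465894770925 56.53001895075922 [470.04 -76.41] side edges -28.09740570383026 -37.53219016878701
foot L/R [ 402.11 -121.2 ] [487.46  -4.19] 144.8304788689911 [444.79 -62.69]
vase rim [619.36 110.1  160.  ]
```

Head yaw is about -30.5° and the axis about (450,-65). I'll align at height, then lower to the grip.

```bash
python3 -m creep '[{"offset":[0.0005,-0.002,0.02],"turn":[0,0,-6],"hand":1},{"offset":[0.0005,-0.002,0.06],"turn":[0,0,-6],"hand":1},{"offset":[0.0005,-0.002,0.09],"turn":[0,0,-6],"hand":1},{"offset":[0.0005,-0.002,0.12],"turn":[0,0,-6],"hand":1},{"offset":[0.0005,-0.002,0.14],"turn":[0,0,-6],"hand":1},{"offset":[0.0005,-0.002,0.148],"turn":[0,0,-6],"hand":1},{"offset":[0.0005,-0.002,0.149],"turn":[0,0,-6],"hand":1},{"offset":[0.0005,-0.002,0.149],"turn":[0,0,-6],"hand":1}]'
python3 - <<'E'
from h import *
delta([450,-65,153],60)
a=optics.snapshot("wrist")[:,:,::-1];cv2.imwrite("pics/w2.png",cv2.resize(a,(768,576)))
print(proj("wrist",[450,-65,192]))
E
```

```text
t: 2.8
eef_pos: [450.9, -65.6, 155.7]
tcp_rot: [[-0.865, 0.502, 0.001], [0.502, 0.865, -0.0], [-0.001, 0.0, -1.0]]
force: [-0.3, -0.7, 0.7]
finger_gap: 91.5
t 2.8 pos [450.86 -65.6  155.67] yaw 59.8705506762709 F [-0.35 -0.73  0.68] gap 91.53468860406377 q [-15.79  19.29 104.44  -0.    56.21 -75.66]
offset m [0. 0. 0.] turn [ 0.01  0.05 -0.13]
[258.4  266.02]
```

View pics/w2.png

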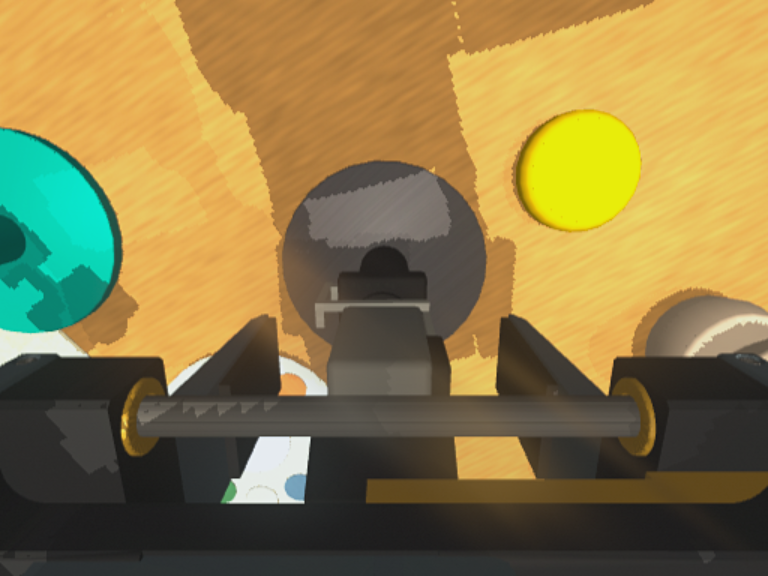

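The head sits squarely between the fingers: block at (381,350), foot centre at (384,258), about 2 mm toward tool -y. I'll correct that and close.

```bash
python3 -m creep '[{"offset":[0,-0.002,0.002],"turn":[0,0,0],"hand":1},{"offset":[0,-0.002,0.002],"turn":[0,0,0],"hand":0},{"offset":[0,-0.002,0.002],"turn":[0,0,0],"hand":0},{"offset":[0,-0.002,0.002],"turn":[0,0,0],"hand":0},{"offset":[0,-0.002,0.002],"turn":[0,0,0],"hand":0},{"offset":[0,-0.002,0.002],"turn":[0,0,0],"hand":0},{"offset":[0,-0.002,0.002],"turn":[0,0,0],"hand":0},{"offset":[0,-0.002,0.002],"turn":[0,0,0],"hand":0}]';python3 -m creep '[{"offset":[0,0,0],"turn":[0,0,0],"hand":0},{"offset":[0,0,0],"turn":[0,0,0],"hand":0},{"offset":[0,0,0],"turn":[0,0,0],"hand":0}]'
python3 - <<'E'
from h import *
delta([450,-65,153],60);print(status.sense()["ft_torque"])
E
```

```text
t: 3.65
eef_pos: [449.7, -67.4, 152.9]
tcp_rot: [[-0.865, 0.503, 0.0], [0.503, 0.865, 0.0], [-0.0, 0.001, -1.0]]
force: [1.6, 1.7, 0.4]
finger_gap: 38.0
t: 3.95
eef_pos: [449.4, -67.7, 152.9]
tcp_rot: [[-0.865, 0.502, -0.0], [0.502, 0.865, -0.0], [-0.0, -0.0, -1.0]]
force: [0.4, -0.4, 2.1]
finger_gap: 36.3
t 3.95 pos [449.43 -67.66 152.94] yaw 59.84204750159333 F [ 0.36 -0.39  2.12] gap 36.267721893865705 q [-16.09  19.48 104.74  -0.01  55.79 -75.92]
offset m [ 0.  0. -0.] turn [-0.01  0.   -0.16]
[-0.25  0.11  0.04]
```

Run:
```python
from h import *
# w2 taken at TCP (450.86,-65.6,155.67); now differs by known shift, so use calibration now minus shift
s=status.sense();d=np.array([450.86,-65.6,155.67])-s["eef_pos"]
c=optics.calibration("wrist");T=c["world_from_camera"].copy();T[:3,3]+=d
def f(u,v,z):
    r=T[:3,:3]@np.linalg.solve(c["camera_matrix"],[u/1.5,v/1.5,1]);return (T[:3,3]+r*(z-T[2,3])/r[2])[:2]
a=np.radians(-30);hx=np.array([np.cos(a),np.sin(a)]);hy=np.array([-hx[1],hx[0]])
top=f(384,160,16);L=f(283,255,16);R=f(487,255,16)
print("from top",top+75*hx,"L",L,"R",R,np.linalg.norm(L-R),"mid",(L+R)/2)
ax=np.array([s["eef_pos"][0],s["eef_pos"][1]])
for n,p in(("top",top+75*hx),("mid",(L+R)/2)): print(n,"rel tcp in head x,y",(p-ax)@hx,(p-ax)@hy)
# automatic ellipse fit of the foot in w2: dark pixels hull, upper part
g=cv2.imread("pics/w2.png")
for (u,v) in [(384,160),(283,255),(487,255)]: pass
# fit circle to rim points from colour threshold (grey: low saturation)
h=cv2.cvtColor(g,cv2.COLOR_BGR2HSV);m=((h[:,:,1]<75)&(h[:,:,2]<150)).astype(np.uint8)
m[:130]=0;m[300:]=0;m[:,:250]=0;m[:,495:]=0
m=cv2.morphologyEx(m,cv2.MORPH_OPEN,np.ones((5,5)))
pts=[]
for v in range(165,300,5):
    x=np.flatnonzero(m[v]); 
    if len(x)>20: pts+= [f(x[0],v,16),f(x[-1],v,16)]
pts=np.array(pts)
from scipy.optimize import least_squares
r=least_squares(lambda q:np.hypot(*(pts-q[:2]).T)-q[2],[450,-65,75],loss="soft_l1")
print(len(pts),r.x,r.cost,"rel",(r.x[:2]-ax)@hx,(r.x[:2]-ax)@hy)
```

```text
from top [448.52 -66.63] L [ 403.58 -123.53] R [476.04   1.24] 144.28249139871895 mid [439.81 -61.14]
top rel tcp in head x,y -1.3062361398336968 0.43980893125643467
mid rel tcp in head x,y -11.587335716115367 0.8361530462231952
54 [441.93 -58.59  65.7 ] 208.19821625784283 rel -11.03150443578843 4.106099047343418
```

```bash
python3 -m creep '[{"offset":[0,0,0],"turn":[0,0,-2],"hand":0},{"offset":[0,0,0],"turn":[0,0,-6],"hand":0},{"offset":[0,0,0],"turn":[0,0,-11],"hand":0},{"offset":[0,0,0],"turn":[0,0,-16],"hand":0},{"offset":[0,0,0],"turn":[0,0,-21],"hand":0},{"offset":[0,0,0],"turn":[0,0,-26],"hand":0},{"offset":[0,0,0],"turn":[0,0,-29],"hand":0},{"offset":[0,0,0],"turn":[0,0,-30],"hand":0}]'
python3 - <<'E'
from h import *
delta([449,-67.5,153],135);print(status.sense()["ft_torque"])
E
```

```text
t: 4.75
eef_pos: [449.4, -67.5, 152.9]
tcp_rot: [[-1.0, 0.001, -0.0], [0.001, 1.0, 0.0], [0.0, 0.0, -1.0]]
force: [-1.0, 1.1, 2.8]
finger_gap: 36.7
t 4.75 pos [449.38 -67.48 152.93] yaw 89.91713328506883 F [-0.96  1.14  2.84] gap 36.65244376163502 q [ -16.08   19.48  104.74    0.01   55.79 -106.  ]
offset m [ 0. -0. -0.] turn [  0.01  -0.   -45.08]
[ 0.28  0.11 -0.06]
```

Forces are small, so the axis is well centred. I'll swing on by 45°.

```bash
python3 -m creep '[{"offset":[0,0,0],"turn":[0,0,-3],"hand":0},{"offset":[0,0,0],"turn":[0,0,-9],"hand":0},{"offset":[0,0,0],"turn":[0,0,-16],"hand":0},{"offset":[0,0,0],"turn":[0,0,-23],"hand":0},{"offset":[0,0,0],"turn":[0,0,-30],"hand":0},{"offset":[0,0,0],"turn":[0,0,-37],"hand":0},{"offset":[0,0,0],"turn":[0,0,-43],"hand":0},{"offset":[0,0,0],"turn":[0,0,-45],"hand":0}]'
python3 - <<'E'
from h import *
delta([449,-67.5,153],135);print(status.sense()["ft_torque"])
for n in("scene","side"): cv2.imwrite(f"pics/{n}3.png",optics.snapshot(n)[:,:,::-1])
a=cv2.imread("pics/scene3.png")[160:290,200:330];b=cv2.imread("pics/side3.png")[130:260,200:330]
cv2.imwrite("pics/c3.png",np.hstack([cv2.resize(i,(400,400),interpolation=cv2.INTER_CUBIC) for i in(a,b)]))
E
```

```text
t: 5.55
eef_pos: [449.1, -67.3, 152.9]
tcp_rot: [[-0.707, -0.707, -0.001], [-0.707, 0.707, 0.001], [0.0, 0.001, -1.0]]
force: [-2.1, 2.6, 4.8]
finger_gap: 36.3
t 5.55 pos [449.09 -67.28 152.9 ] yaw 135.00753591425354 F [-2.09  2.57  4.81] gap 36.327860171429236 q [ -16.08   19.47  104.76    0.02   55.81 -151.09]
offset m [ 0. -0. -0.] turn [ 0.05 -0.01  0.01]
[ 0.64  0.48 -0.1 ]
```

View pics/c3.png

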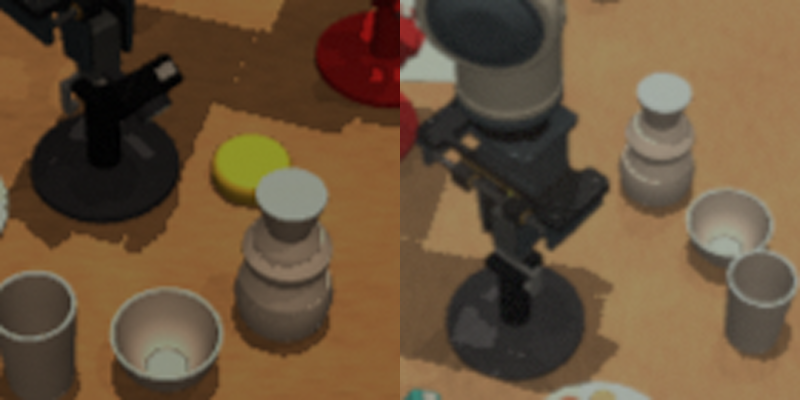

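Run:
```python
from h import *
S=lambda u,v:(200+u/3.077,160+v/3.077)
D=lambda u,v:(200+(u-400)/3.077,130+v/3.077)
P={n:tri("scene",S(*a),"side",D(*b)) for n,a,b in(("rim",(291,194),(664,93)),("belly",(284,285),(657,168)),("upper",(287,248),(660,133)),("foot",(105,163),(515,318)))}
for k,v in P.items(): print(k,*v)
f=P["foot"][0]
for k in("rim","upper","belly"):
    for n,o in(("foot",f),("tcp",np.array([449.1,-67.3,0]))):
        d=P[k][0]-o;print(k,n,np.degrees(np.arctan2(d[1],d[0])),np.hypot(*d[:2]))
```

```text
rim [623.2  107.68 157.77] 4.598393618300751
belly [622.38 106.84  36.46] 8.531121240877779
upper [623.88 108.43  91.45] 3.199863299767272
foot [450.37 -67.86   5.28] 4.817251411741274
rim foot 45.44585145793188 246.3515604354523
rim tcp 45.14495499644068 246.8420707728616
upper foot 45.45463917346925 247.3637911171187
upper tcp 45.154954052831364 247.85408911849092
belly foot 45.44512415134136 245.1704966160215
belly tcp 45.14278253980598 245.661039740793
```

The vase bearing is 45.3° and the head points at 45.0°. I'll trim by 0.3° and hold for more than 1 s.

```bash
for i in 1; do python3 -m creep '[{"offset":[0,0,0],"turn":[0,0,-0.3],"hand":0},{"offset":[0,0,0],"turn":[0,0,-0.3],"hand":0},{"offset":[0,0,0],"turn":[0,0,-0.3],"hand":0},{"offset":[0,0,0],"turn":[0,0,-0.3],"hand":0},{"offset":[0,0,0],"turn":[0,0,-0.3],"hand":0},{"offset":[0,0,0],"turn":[0,0,-0.3],"hand":0},{"offset":[0,0,0],"turn":[0,0,-0.3],"hand":0},{"offset":[0,0,0],"turn":[0,0,-0.3],"hand":0}]' >/dev/null; done;  python3 -m creep '[{"offset":[0,0,0],"turn":[0,0,0],"hand":0},{"offset":[0,0,0],"turn":[0,0,0],"hand":0},{"offset":[0,0,0],"turn":[0,0,0],"hand":0},{"offset":[0,0,0],"turn":[0,0,0],"hand":0},{"offset":[0,0,0],"turn":[0,0,0],"hand":0},{"offset":[0,0,0],"turn":[0,0,0],"hand":0},{"offset":[0,0,0],"turn":[0,0,0],"hand":0}]'
python3 - <<'E'
from h import *
delta([449,-67.5,153],135.3)
E
```

```text
t: 7.15
eef_pos: [449.2, -67.4, 152.8]
tcp_rot: [[-0.706, -0.708, -0.001], [-0.708, 0.706, 0.0], [0.0, 0.001, -1.0]]
force: [-3.6, 4.2, 4.8]
finger_gap: 36.8
t 7.15 pos [449.16 -67.37 152.84] yaw 135.0808000822773 F [-3.64  4.24  4.82] gap 36.78145671155513 q [ -16.08   19.48  104.75    0.01   55.8  -151.17]
offset m [ 0.  0. -0.] turn [ 0.04 -0.01 -0.22]
```

Next, raise it slowly: 60 mm first, then check.

```bash
python3 -m creep '[{"offset":[0,0,-0.003],"turn":[0,0,0],"hand":0},{"offset":[0,0,-0.009],"turn":[0,0,0],"hand":0},{"offset":[0,0,-0.017],"turn":[0,0,0],"hand":0},{"offset":[0,0,-0.025],"turn":[0,0,0],"hand":0},{"offset":[0,0,-0.033],"turn":[0,0,0],"hand":0},{"offset":[0,0,-0.041],"turn":[0,0,0],"hand":0},{"offset":[0,0,-0.047],"turn":[0,0,0],"hand":0},{"offset":[0,0,-0.05],"turn":[0,0,0],"hand":0}]'
python3 - <<'E'
from h import *
delta([449,-67.5,273],135.3)
E
```

```text
t: 7.95
eef_pos: [449.1, -67.4, 203.8]
tcp_rot: [[-0.706, -0.709, -0.0], [-0.709, 0.706, 0.0], [0.0, 0.0, -1.0]]
force: [-3.7, 4.2, -7.3]
finger_gap: 36.7
t 7.95 pos [449.12 -67.4  203.8 ] yaw 135.12985217425532 F [-3.75  4.23 -7.32] gap 36.68695138770647 q [ -16.08   15.32  100.93    0.01   63.77 -151.21]
offset m [ 0.    0.   -0.07] turn [ 0.01 -0.   -0.17]
```

```bash
python3 -m creep '[{"offset":[0,0,-0.004],"turn":[0,0,0],"hand":0},{"offset":[0,0,-0.01],"turn":[0,0,0],"hand":0},{"offset":[0,0,-0.018],"turn":[0,0,0],"hand":0},{"offset":[0,0,-0.026],"turn":[0,0,0],"hand":0},{"offset":[0,0,-0.034],"turn":[0,0,0],"hand":0},{"offset":[0,0,-0.042],"turn":[0,0,0],"hand":0},{"offset":[0,0,-0.05],"turn":[0,0,0],"hand":0},{"offset":[0,0,-0.056],"turn":[0,0,0],"hand":0}]'
python3 -m creep '[{"offset":[0,0,-0.003],"turn":[0,0,0],"hand":0},{"offset":[0,0,-0.006],"turn":[0,0,0],"hand":0},{"offset":[0,0,-0.008],"turn":[0,0,0],"hand":0},{"offset":[0,0,-0.01],"turn":[0,0,0],"hand":0},{"offset":[0,0,-0.01],"turn":[0,0,0],"hand":0}]'
python3 - <<'E'
from h import *
delta([449,-67.5,273],135.3)
E
```

```text
t: 8.75
eef_pos: [449.2, -67.5, 259.7]
tcp_rot: [[-0.705, -0.709, -0.0], [-0.709, 0.705, 0.0], [0.0, 0.0, -1.0]]
force: [-2.9, 3.9, -10.0]
finger_gap: 36.6
t: 9.25
eef_pos: [449.3, -67.5, 269.5]
tcp_rot: [[-0.705, -0.709, -0.0], [-0.709, 0.705, 0.0], [0.0, 0.0, -1.0]]
force: [-2.6, 4.2, -8.9]
finger_gap: 36.6
t 9.25 pos [449.28 -67.49 269.48] yaw 135.1403316968272 F [-2.6   4.19 -8.94] gap 36.605320588646336 q [ -16.08   11.02   95.15   -0.     73.85 -151.22]
offset m [ 0.  0. -0.] turn [ 0.01 -0.   -0.16]
```

Creep up to the hard stop, watching the force after each small step.

```bash
for i in 1 ; do python3 -m creep '[{"offset":[0,0,-0.001],"turn":[0,0,0],"hand":0},{"offset":[0,0,-0.002],"turn":[0,0,0],"hand":0},{"offset":[0,0,-0.002],"turn":[0,0,0],"hand":0}]' | egrep 'pos|force'
python3 -m creep '[{"offset":[0,0,-0.001],"turn":[0,0,0],"hand":0},{"offset":[0,0,-0.001],"turn":[0,0,0],"hand":0}]' | egrep 'pos|force'
python3 -m creep '[{"offset":[0,0,-0.001],"turn":[0,0,0],"hand":0},{"offset":[0,0,-0.001],"turn":[0,0,0],"hand":0}]' | egrep 'pos|force'; done
```

```text
eef_pos: [449.3, -67.5, 271.3]
force: [-3.5, 4.8, -9.8]
eef_pos: [449.3, -67.5, 272.3]
force: [-2.9, 3.6, -8.8]
eef_pos: [449.3, -67.5, 273.1]
force: [-2.9, 3.8, -9.5]
```

```bash
python3 -m creep '[{"offset":[0,0,-0.001],"turn":[0,0,0],"hand":0},{"offset":[0,0,-0.001],"turn":[0,0,0],"hand":0}]' | egrep 'pos|force'
python3 -m creep '[{"offset":[0,0,-0.001],"turn":[0,0,0],"hand":0},{"offset":[0,0,-0.001],"turn":[0,0,0],"hand":0}]' | egrep 'pos|force'
```

```text
eef_pos: [449.0, -67.4, 273.4]
force: [-1.1, 3.2, -21.8]
eef_pos: [448.7, -67.4, 273.8]
force: [0.1, 2.8, -34.1]
```

The stop is reached: the head rises no further and the pull jumps from 9.5 to 34 N. I'll ease off 0.5 mm and check.

```bash
python3 -m creep '[{"offset":[0,0,0.0005],"turn":[0,0,0],"hand":0},{"offset":[0,0,0.0005],"turn":[0,0,0],"hand":0},{"offset":[0,0,0.0005],"turn":[0,0,0],"hand":0},{"offset":[0,0,0.0005],"turn":[0,0,0],"hand":0},{"offset":[0,0,0.0005],"turn":[0,0,0],"hand":0}]' | egrep 'pos|force|gap'
python3 - <<'E'
from h import *
delta([449,-67.5,273],135.3)
for n in("scene","side"): cv2.imwrite(f"pics/{n}4.png",optics.snapshot(n)[:,:,::-1])
a=cv2.imread("pics/scene4.png")[110:290,180:330];b=cv2.imread("pics/side4.png")[100:280,190:340]
cv2.imwrite("pics/c4.png",np.hstack([cv2.resize(i,(400,480),interpolation=cv2.INTER_CUBIC) for i in(a,b)]))
E
```

```text
eef_pos: [448.9, -67.5, 273.7]
force: [-0.4, 2.0, -27.0]
finger_gap: 36.4
t 10.85 pos [448.91 -67.5  273.67] yaw 135.1401140660067 F [ -0.44   2.04 -26.99] gap 36.43398616640292 q [ -16.09   10.8    94.72   -0.01   74.58 -151.22]
offset m [-0. -0.  0.] turn [ 0.08 -0.06 -0.16]
```

View pics/c4.png

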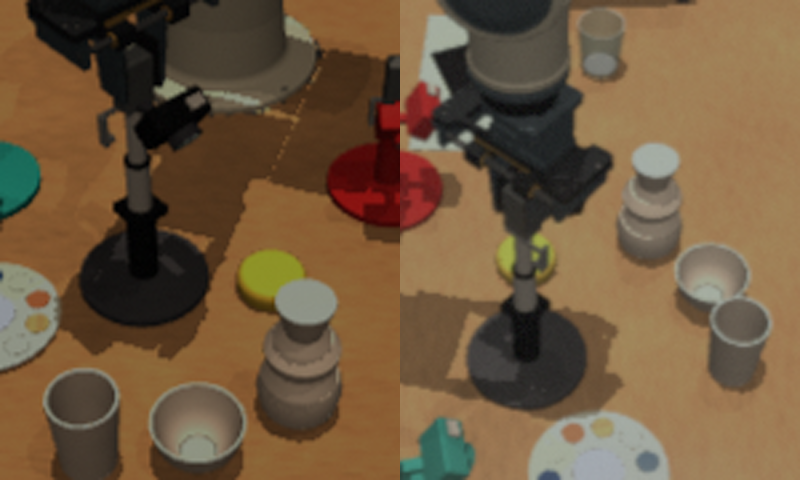

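Both silver sections are out (scene crop, column at (138,160)). The camera at (175,115) faces the vase at (300,350), and the other things are where they were. Handing in.

```bash
python3 -c "
from workcell import job,status
print(status.sense()['t'],status.sense()['force']);print(job.close_job())"
```

```text
10.95 [ -0.86047527   2.66794855 -26.6521736 ]
the job is handed in; nothing more can be done
None
```

The camera stand is fully extended with the camera on the double-bellied vase, and the arm is still squeezing and holding it up. I handed the job in at 10.95 s of the 38 s allowed.

- **Swing:** I gripped the black stand's head with the button squeezed in and swung it about 75° while it was still pushed down. I held it there for about 1.6 s before raising it.
- **Raise:** I drew the head straight up about 120 mm to the second stop. The pull jumped from about 10 N to 34 N there, so I eased it to 27 N, still firm against the stop.
- **Aim:** The head points at 45.1°. The vase's bearing measured 45.1° to 45.5° depending on which axis estimate I used, so the aim is off by no more than about 0.4°.
- **Last checks:** The finger gap was 36.4 mm, slightly under the 37 mm expected with the button fully in. The final pictures show both column sections out and the camera facing the vase. In those crops the pots and other things I could see had not moved. I did not re-check the items outside them, such as the brush and second palette.

The picture-based position estimates disagreed with each other by a few millimetres. The low side forces during the swing showed the grip was centred on the column.

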